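# Set the hearing level by counted clicks and present the tone

## Robot

A 7-joint arm with a two-finger parallel gripper is mounted at the origin on the work surface. World frame = base frame: x ahead of the robot, y to its left, z up, the work surface at z = 0. Lengths are in m, angles in rad, forces in N, time in s.
With the tool pointing down it reaches from about 0.4 to 0.875 m from the base axis. Payload 19.3 kg.
Tool frame: the origin (TCP) lies at the centre of the arm's flange, where the gripper is bolted on; the fingertips stand 173 mm ahead of it and the grasp point (between the pads) lies 155 mm ahead of it (bot.grip_point_offset is the distance from the TCP to the grasp point, in m); z points along the fingers, x is the direction in which the jaws open and shut, and the axes are right-handed (so a half turn about z gives the same grasp; the last joint's range is limited). The gripper opens to 85 mm and grips with 20 to 120 N. Pads are 22 mm wide; open, the fingers measure 114 mm over their backs; the gripper's body (76 mm by 85 mm) begins 54 mm behind the grasp point. The pads swing forward as they close: fully open they stand 13 mm farther back than shut.
Start: joints at [-1.338, 0.521, -0.036, 1.599, 0.021, 1.021, -0.113], TCP at [0.186, 0.597, 0.405] pointing down, gripper open.
Joint ranges: [-2.91, 2.91], [-0.3, 2.13], [-1.5, 1.42], [0.17, 2.43], [-1.26, 4.41], [0.16, 1.93], [-2.52, 2.52]. Speed limits (rad/s): [1.89, 1.89, 2.39, 2.39, 3.01, 3.01, 3.01].

## Interface

Orientations are given as [roll, pitch, yaw] about the fixed x, y, z axes, in that order (R = Rz(yaw) Ry(pitch) Rx(roll)).
In Python, from workcell import bot gives the robot as it stands.
- The arm moves only by the tool step_arm, never from a script. Its argument "plan" is a list that holds one entry, the list of rows, each a list of 4 numbers: the shift along the world's x, y, z in cm, then the turn about the world's z in rad. A call has 1 to 12 rows; each row is the pose to reach, as a shift and turn from the pose measured when the call began; what a row does not reach only later rows make up. A row lasts 1/12 s, in which the tool goes at most 41.7 mm and 7.16 degrees, less where a joint would pass 70% of its speed; a pose out of reach is approached as far as the arm can. A call with a gripper value outside its range is refused whole. "jaw" is the closure, from 0 (fully open) to 1 (shut), set as the call begins (left out, the last holds). The fingers move at their own pace and stop on an object; "force" is the grip in N (left out, the last holds). Time passes only in rows, so rows that repeat a pose let the fingers close. It gives the time, the measured TCP pose, the force and the opening at its end, in the units of the state.
- bot.observe(): the state, without advancing time (a new reading comes with each control period).
- bot.grab_frame(name): name is "side" or "top" or "wrist"; returns a dict with "pixels" (420x560x3 uint8, blue, green, red), "mtx" (3x3 intrinsics, pixels), "R" (3x3) and "t" (3): a world point X has camera coordinates R X + t. Camera axes: x right, y down, z forward; pixel columns grow to the right and rows downward; lengths in m; the calibration is good to about 2 mm. A picture is of the moment at which its call begins. There is no depth.
- bot.job_done(): hands the job in, once; it reports no verdict.
The state is a dict: "clock": time; "qpos": joint angles; "qd": joint speeds; "joint_efforts": joint torques, N m; "position": TCP position; "tool_rot": TCP orientation; "force": force on the tool from outside, world axes, zero at the start; "moment": the same for the moment, N m; "grip_width": finger opening in m.
Only numpy, scipy, OpenCV 4.12 (cv2) and the standard library are available. Lean on these libraries where they do the work, as an engineer would, in place of code of your own. Each camera call takes 0.05 s, during which the arm holds its last target.

## Task

On the hearing tester's left-hand channel, roll the ribbed level wheel under one fingertip, never pinching it, until it rests exactly six clicks up (rolled away from you) from its bottom stop; press only lightly, because pushing the wheel in stores a false reading. Then lift the finger off and present the tone: hold the bar in front of that wheel gently down for a good second and let it up. Leave the right-hand channel and the things lying on the tester as they are.

Things in the scene. Friction and masses are not known exactly. Their poses are not given: they have to be found in the camera images.
- audiometer: Desk hearing tester, fixed; pale case 250 mm (x) by 330 mm (y), origin at the centre of its underside, operator's side at -x, deck at z = 60 mm. A display at the back (x 65 to 130, |y| < 100 mm) rises to 130 mm. Two like channels, left at y = +105 mm, right at y = -105 mm: each a black ribbed wheel standing edge-up in a slot, and a pale tone bar on the operator's side of it.
- level_top (a point): Nominal top of the left wheel's rim, (-5, 105, 70.5) mm in the tester's frame, fixed to the case. Worn wheel, 64 mm across, 16 mm wide, axle along the tester's y; it runs 0.8 mm out of true, so its top rises as it is turned up. The real top is up to 2.8 mm above or below this point: feel for it. Beside it two fixed guards (10 mm wide, 52 mm along x) rise 5 mm above the deck. Not to be pinched.
- level (a joint): Turn of the left wheel, rad: 0 at the bottom stop, growing as its top rolls away from the robot (tester's +x). Clicks and holds every 0.3142 (18 deg), 14 clicks in all; six up is 1.885. Starts one to four up. A fingertip resting on top with 3 to 5 N turns it by friction: one click per 10 mm drawn along x; each click takes about 1 N of drag. A white rim line is 40 deg robot-side of the top at 0.
- level_push (a joint): How far the left wheel is pushed in, m: 0 free, 0.0025 at most. It sits on a spring: about 6 N starts it, 8 N at 1 mm. Beyond 0.001 its switch stores a reading.
- tone_bar_top (a point): Centre of the top of the left tone bar when up, at (-92, 105, 68) mm in the tester's frame; a point of the case. The bar is 26 mm along x, 70 mm along y.
- tone_bar (a joint): How far the left tone bar is pressed, m; 0 up, 0.004 fully down; 1.5 N starts it, 4 N holds it fully down, and it springs back. The tone sounds beyond 0.0025.
- masking_line (a point): White line on the rim of the right-hand (masking) wheel, a point that turns with that wheel 32 mm from its axle; the wheel is like the left one and may stand at any of its clicks. Not to be turned.
- right_bar (a joint): How far the right-hand bar is pressed, m. Not to be pressed.
- pencil: Pencil 118 mm long, 7 mm thick, lying across the deck behind the left wheel, along its own y; origin at its middle, underside.
- tip_jar: Small round jar of ear tips, 35 mm across, 30 mm high, standing on the deck between the two wheels; origin under its centre.
- tuning_fork: Aluminium tuning fork 116 mm long, 22 mm wide, 6 mm thick, lying on the deck between the two wheels; origin near the middle, underside, prongs towards its own +x.

How it is judged:
By the outcome, as a careful person would: the job done as asked, in the order asked, and still so for the second after the job is handed in, with the robot touching nothing.
It also fails if it takes over 58 s, if anything falls off the work surface, if the arm or the gripper's body presses on something with over 40 N, if the wrist force passes 120 N, or if a joint passes its speed limit or range.

## Working session

There is one attempt and no reset: what is moved stays moved. The work goes in short steps, Python scripts to look and compute and a tool call to move; the robot and the scene stay as the last step left them, time stands still between calls to the robot, and variables do not carry over. Pictures are saved under pics/ and viewed, and the job is handed in when it is done.

Besides the shell and the picture viewer there is one more tool, called after "Call:" as name([rows], argument=value, ...), one row to a line, values as JSON. step_arm: Moves the arm, as the interface text tells. Its arguments: {"type":"object","properties":{"plan":{"type":"array"},"jaw":{"type":"number"},"force":{"type":"number"}},"required":["plan"]}

```bash
mkdir -p pics; ls; cat > h.py <<'E'
import numpy as np, cv2
from workcell import bot
def snap(n,fn):
    f=bot.grab_frame(n); im=np.array(f["pixels"]); cv2.imwrite("pics/"+fn+".png",im)
    np.savez("pics/"+fn+".npz",mtx=f["mtx"],R=f["R"],t=f["t"]); return f
def st():
    s=bot.observe(); print(round(s["clock"],3),np.round(s["position"],4),np.round(s["tool_rot"],4),"F",np.round(s["force"],2),"M",np.round(s["moment"],2),"g",round(s["grip_width"],4))
def load(fn): return np.load("pics/"+fn+".npz")
def onplane(c,u,v,z):
    K,R,t=c["mtx"],c["R"],c["t"]; d=R.T@np.linalg.solve(K,[u,v,1]); o=-R.T@t; return o+d*(z-o[2])/d[2]
def proj(c,X):
    p=c["mtx"]@(c["R"]@np.array(X)+c["t"]); return p[:2]/p[2]
E
python3 - <<'E'
from h import *
snap("top","top0");snap("side","side0");st()
for n in("top0","side0"):
    c=load(n);print(c["mtx"].tolist(),np.round(c["R"],3).tolist(),c["t"], -c["R"].T@c["t"])
E
```

```text
pics
0.1 [0.1864 0.5965 0.4042] [3.1415e+00 1.0000e-03 1.2680e+00] F [ 0.37  0.58 -0.93] M [-0.01 -0.03  0.02] g 0.0849
[[443.16956093491285, 0.0, 276.82771815544754], [0.0, 443.16956093491285, 223.2925008626176], [0.0, 0.0, 1.0]] [[-0.005, -1.0, -0.005], [-0.995, 0.005, -0.101], [0.101, 0.005, -0.995]] [0.01189217 0.55631381 0.68929829] [0.48387769 0.00594396 0.7420146 ]
[[447.2672663596715, 0.0, 282.32754362962646], [0.0, 447.2672663596715, 206.13875872583088], [0.0, 0.0, 1.0]] [[-0.975, -0.221, 0.008], [-0.129, 0.54, -0.832], [0.179, -0.812, -0.555]] [0.5214112  0.10729431 0.65302818] [0.40517401 0.58775293 0.44744613]
```

View pics/top0.png

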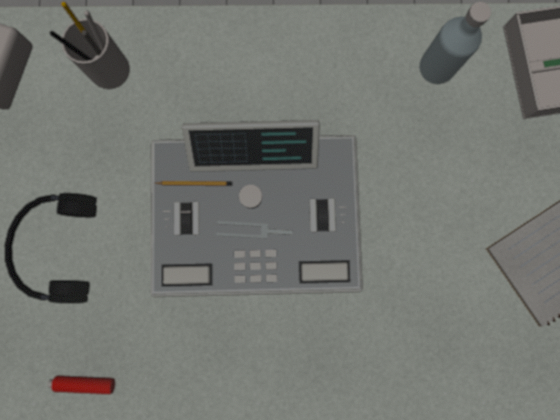

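View pics/side0.png

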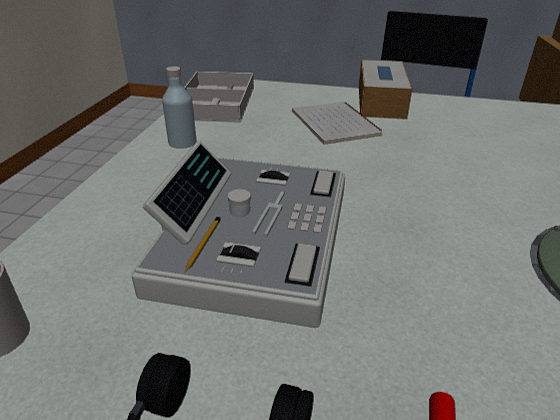

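The top view shows the tester with its left wheel near (187,218), its left bar near (187,274), the pencil at rows ~184 and the jar at (250,196). I'll enlarge these for measurement.

```bash
python3 - <<'E'
from h import *
im=cv2.imread("pics/top0.png")
cv2.imwrite("pics/t_crop.png",cv2.resize(im[115:305,140:370],None,fx=3.4,fy=3.1,interpolation=cv2.INTER_CUBIC)*1)
a=cv2.resize(im[192:248,150:225],None,fx=10,fy=10,interpolation=cv2.INTER_CUBIC)
cv2.imwrite("pics/t_wheel.png",cv2.convertScaleAbs(a,alpha=1.5))
im=cv2.imread("pics/side0.png")
a=cv2.resize(im[230:285,205:275],None,fx=10,fy=10,interpolation=cv2.INTER_CUBIC)
cv2.imwrite("pics/s_wheel.png",cv2.convertScaleAbs(a,alpha=1.5))
E
```

```text
(no output)
```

View pics/t_crop.png

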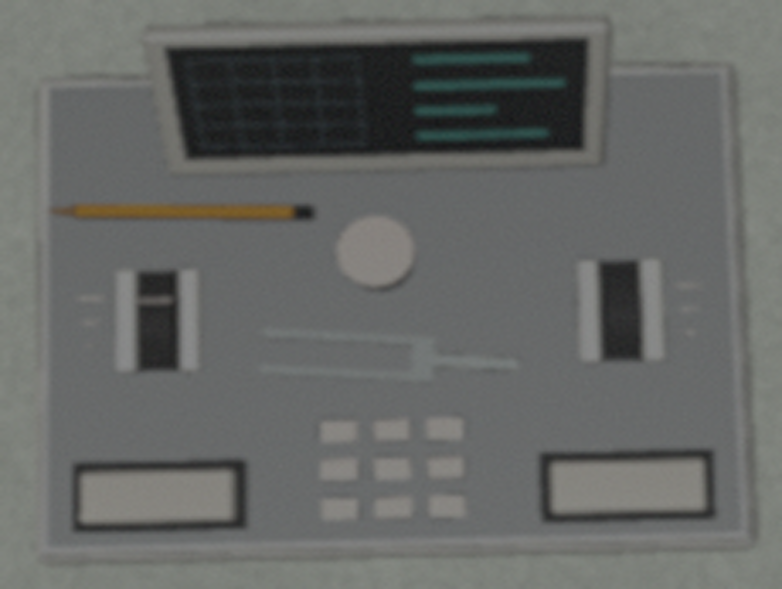

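View pics/t_wheel.png

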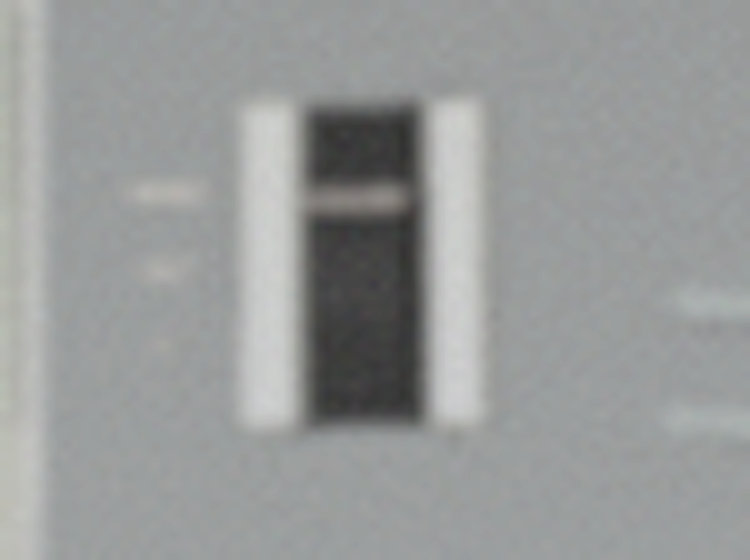

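View pics/s_wheel.png

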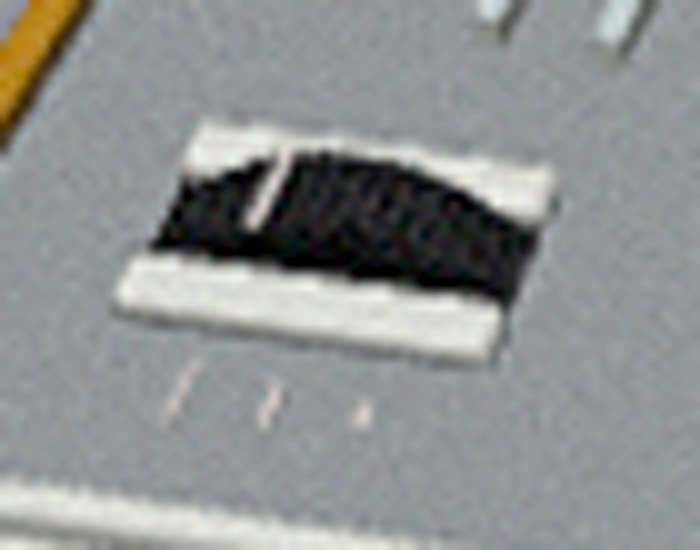

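```bash
cat >> h.py <<'E'
def tester():
    p=np.load("tester.npy"); return p
def T2W(X,p=None):
    p=tester() if p is None else p
    x,y,a=p; c,s=np.cos(a),np.sin(a); return np.array([x+c*X[0]-s*X[1],y+s*X[0]+c*X[1],X[2]])
E
python3 - <<'E'
from h import *
from scipy.optimize import least_squares
c=load("top0")
obs=[((186.0,218.4),(-5,105,65)),((322.5,215),(-5,-105,65)),((186.2,275.2),(-92,105,68)),((324.6,271.9),(-92,-105,68))]
f=lambda p:np.concatenate([proj(c,T2W(np.array(m)/1e3,p))-u for u,m in obs])
r=least_squares(f,[0.5,0,0]);print(r.x,r.fun);np.save("tester.npy",r.x)
for n in(2,3,4,5):
    a=np.deg2rad(-40+18*n);print(n,proj(c,T2W([-.005+.032*np.sin(a),.105,.0385+.032*np.cos(a)])))
s=load("side0")
for X in [(-5,105,70.5),(-92,105,68)]: print("side",proj(s,T2W(np.array(X)/1e3)))
for n in(2,3,4,5):
    a=np.deg2rad(-40+18*n);print(n,[proj(s,T2W([-.005+.032*np.sin(a),.105+d,.0385+.032*np.cos(a)])) for d in(.008,-.008)])
for X in [(-5,105,70.5),(-92,105,68)]: print("W",T2W(np.array(X)/1e3))
E
```

```text
[0.56805477 0.04374143 0.01994009] [ 0.09384036 -0.03540492  0.05071217 -0.04127087 -0.29986497  0.0943541
  0.1572723  -0.02647644]
2 [185.35795625 219.41948084]
3 [185.45403245 213.00616369]
4 [185.96537367 207.38829935]
5 [186.82818567 203.15812372]
side [238.68544283 248.6834361 ]
side [303.30497153 259.14006082]
2 [array([238.6143087 , 252.73511033]), array([241.9668424 , 245.25550886])]
3 [array([231.34878175, 252.22397847]), array([234.84704595, 244.78169055])]
4 [array([224.83037567, 253.57172742]), array([228.44785837, 246.14554427])]
5 [array([219.72190318, 256.60538791]), array([223.419675  , 249.17367978])]
W [0.5609622  0.14862086 0.0705    ]
W [0.47397949 0.14688619 0.068     ]
```

The white line fits three clicks up in both views: rows 211.8 seen against 213.0 predicted in top, and (230.5,252)–(233.5,245) matches in side. So I need +3 clicks. I'll close the jaws and go above the wheel with the jaw axis along the tester's y, offset 9 mm so only one finger covers the wheel.

Call:
step_arm([
  [[2.5,-3,0,0.03],[5,-6,0,0.06],[8,-9.5,0,0.1],[11,-13,0,0.13],[14,-16.5,0,0.17],[17,-20,0,0.2],[20,-23.5,0,0.23],[23,-27,0,0.26],[26,-30.5,0,0.29],[29,-34,0,0.31],[32,-37.5,0,0.323],[34,-40,0,0.323]],
], jaw=1, force=30)

```text
clock: 1.1
position: [0.508, 0.2178, 0.4041]
tool_rot: [-3.142, 0.001, 1.592]
force: [1.3, 1.5, 0.3]
grip_width: 0.0002
```

```bash
python3 - <<'E'
from h import *
st(); snap("side","side1"); st(); snap("wrist","wr1")
E
```

```text
1.1 [0.508  0.2178 0.4041] [-3.1415e+00  1.0000e-03  1.5920e+00] F [1.26 1.54 0.32] M [ 0.01 -0.04  0.03] g 0.0002
1.15 [0.5125 0.2107 0.4041] [3.1395 0.0044 1.5833] F [  2.52 -12.2   -1.19] M [-0.64 -0.15 -0.03] g -0.0003
```

View pics/wr1.png

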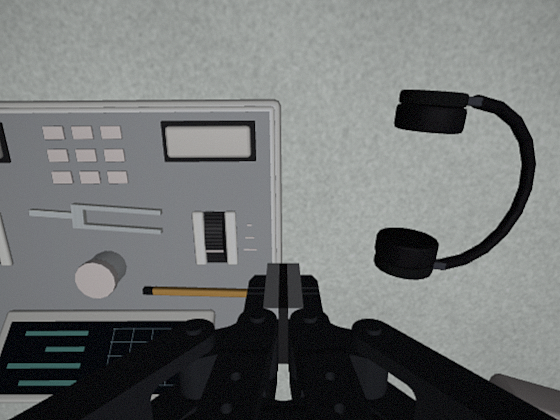

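View pics/side1.png

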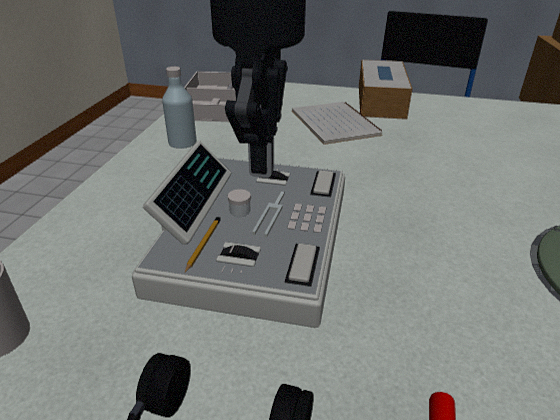

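The wrist view shows the shut fingertips at (283,285), and the wheel at (214,237) with its line at row ~250, on the display side. Next I'll go above the wheel and settle.

Call:
step_arm([
  [[2,-2.5,-3,0],[4,-5,-6,0],[4.3,-5.3,-9,0],[4.3,-5.3,-12,0],[4.3,-5.3,-14,0],[4.3,-5.3,-14.5,0],[4.3,-5.3,-14.5,0],[4.3,-5.3,-14.5,0]],
])

```text
clock: 1.87
position: [0.5537, 0.161, 0.2598]
tool_rot: [3.14, 0.003, 1.583]
force: [0.1, -0.7, 0.8]
grip_width: 0.0
```

```bash
python3 - <<'E'
from h import *
snap("side","side2");st(); snap("wrist","wr2");st()
im=cv2.imread("pics/side2.png")
cv2.imwrite("pics/side2c.png",cv2.resize(im[190:290,190:330],None,fx=5.5,fy=5.5,interpolation=cv2.INTER_CUBIC))
E
```

```text
1.917 [0.5538 0.161  0.2604] [3.1388e+00 2.8000e-03 1.5828e+00] F [0.29 0.59 1.44] M [-0.04  0.04  0.01] g -0.0
1.967 [0.5538 0.1611 0.2605] [3.1384e+00 2.7000e-03 1.5829e+00] F [ 0.78  0.05 -0.04] M [-0.    0.02  0.02] g 0.0001
```

View pics/wr2.png

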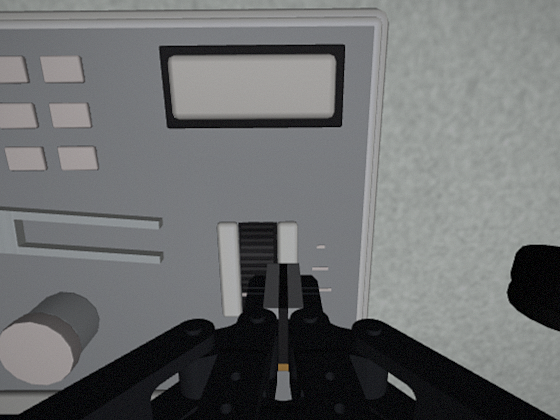

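View pics/side2c.png

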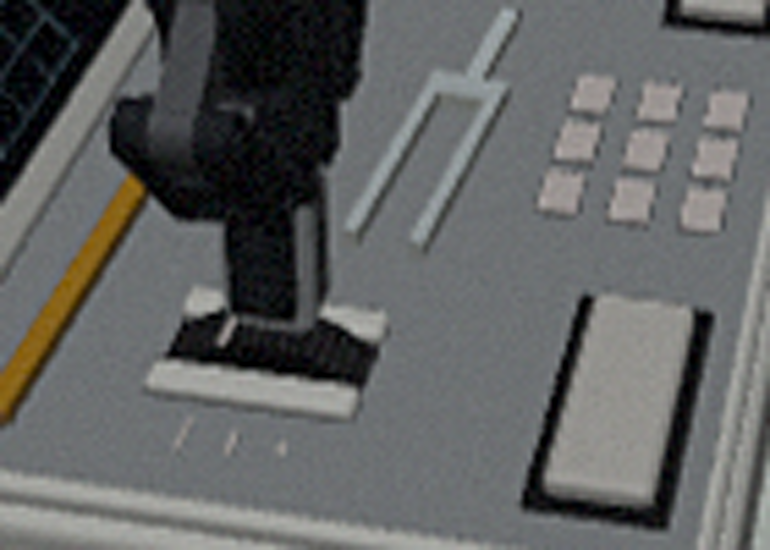

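The wrist view shows the finger seam at col 284, and the wheel at cols 239–277, so I'm 10–12 mm to its left. I'll shift −4 mm in y and +2 mm in x, then lower to just above the highest possible top.

Call:
step_arm([
  [[0.1,-0.2,-0.4,0],[0.2,-0.4,-0.8,0.008],[0.2,-0.4,-1.1,0.008],[0.2,-0.4,-1.1,0.008],[0.2,-0.4,-1.1,0.008],[0.2,-0.4,-1.1,0.008]],
])

```text
clock: 2.47
position: [0.5558, 0.1571, 0.2495]
tool_rot: [3.138, 0.003, 1.591]
force: [-0.2, 0.3, 0.1]
grip_width: -0.0001
```

```bash
cat >> h.py <<'E'
def avg(n=8):
    F=[];P=[];M=[]
    for i in range(n):
        s=bot.observe();F.append(s["force"]);P.append(s["position"]);M.append(s["moment"])
        if i<n-1: bot.grab_frame("side")
    F=np.array(F);print("t",round(s["clock"],2),"P",np.round(np.mean(P,0),5),"F",np.round(F.mean(0),2),"sd",np.round(F.std(0),2),"M",np.round(np.mean(M,0),3),"rot",np.round(s["tool_rot"],4))
E
python3 - <<'E'
from h import *
avg(10)
E
```

```text
t 2.92 P [0.55586 0.1571  0.24958] F [ 0.07  0.19 -0.16] sd [0.33 0.31 0.52] M [-0.018 -0.009  0.01 ] rot [3.1383e+00 2.7000e-03 1.5908e+00]
```

Call:
step_arm([
  [[0,0,-0.1,0],[0,0,-0.2,0],[0,0,-0.25,0],[0,0,-0.25,0]],
])

```text
clock: 3.25
position: [0.5558, 0.157, 0.2469]
tool_rot: [3.139, 0.003, 1.591]
force: [0.0, -0.7, 0.2]
grip_width: -0.0001
```

```bash
python3 - <<'E'
from h import *
avg(4)
E
```

```text
t 3.4 P [0.55583 0.15705 0.24696] F [-0.21 -0.14  0.13] sd [0.32 0.46 0.19] M [-0.011 -0.01  -0.003] rot [3.1384e+00 2.7000e-03 1.5909e+00]
```

Call:
step_arm([
  [[0,0,-0.05,0],[0,0,-0.05,0],[0,0,-0.05,0]],
])

```text
clock: 3.65
position: [0.5559, 0.1571, 0.2465]
tool_rot: [3.138, 0.003, 1.591]
force: [-0.2, -0.1, -0.4]
grip_width: 0.0003
```

Call:
step_arm([
  [[0,0,-0.05,0],[0,0,-0.05,0],[0,0,-0.05,0]],
])

```text
clock: 3.9
position: [0.5558, 0.1571, 0.246]
tool_rot: [3.138, 0.003, 1.591]
force: [0.0, -0.1, -0.8]
grip_width: -0.0
```

Call:
step_arm([
  [[0,0,-0.05,0],[0,0,-0.05,0],[0,0,-0.05,0]],
])

```text
clock: 4.15
position: [0.5558, 0.157, 0.2455]
tool_rot: [3.138, 0.003, 1.591]
force: [-0.0, 0.7, -0.9]
grip_width: 0.0002
```

Call:
step_arm([
  [[0,0,-0.05,0],[0,0,-0.05,0],[0,0,-0.05,0]],
])

```text
clock: 4.4
position: [0.5558, 0.1571, 0.2449]
tool_rot: [3.139, 0.003, 1.591]
force: [0.2, 0.3, 0.1]
grip_width: -0.0001
```

```bash
python3 - <<'E'
from h import *
avg(4)
E
```

```text
t 4.55 P [0.55585 0.15705 0.24496] F [-0.08  0.76 -0.1 ] sd [0.37 0.36 0.59] M [-0.003 -0.027 -0.011] rot [3.1385e+00 2.8000e-03 1.5909e+00]
```

Call:
step_arm([
  [[0,0,-0.05,0],[0,0,-0.05,0],[0,0,-0.05,0],[0,0,-0.05,0]],
])

```text
clock: 4.88
position: [0.5559, 0.1571, 0.2445]
tool_rot: [3.138, 0.003, 1.591]
force: [-0.3, 0.1, 1.3]
grip_width: 0.0003
```

```bash
python3 - <<'E'
from h import *
avg(4)
E
```

```text
t 5.03 P [0.55586 0.15706 0.24449] F [-0.08  0.26  0.61] sd [0.2  0.27 0.6 ] M [ 0.022 -0.017  0.024] rot [3.1384e+00 2.7000e-03 1.5908e+00]
```

Call:
step_arm([
  [[0,0,-0.02,0],[0,0,-0.02,0],[0,0,-0.02,0]],
])

```text
clock: 5.28
position: [0.5559, 0.157, 0.2444]
tool_rot: [3.138, 0.003, 1.591]
force: [-0.6, -0.2, 2.3]
grip_width: 0.0001
```

```bash
python3 - <<'E'
from h import *
avg(5)
E
```

```text
t 5.48 P [0.55589 0.15707 0.24435] F [ 0.02 -0.22  3.1 ] sd [0.4  0.39 0.74] M [ 0.001  0.037 -0.034] rot [3.1383e+00 2.7000e-03 1.5908e+00]
```

Contact found at about 3 N, with the tip near z=71.4 mm. Now a first half-stroke along +x (tester's x is rotated 0.02 rad).

Call:
step_arm([
  [[0.1,0,-0.006,0],[0.2,0.004,-0.006,0],[0.3,0.006,-0.006,0],[0.4,0.008,-0.006,0],[0.5,0.01,-0.006,0]],
])

```text
clock: 5.9
position: [0.5611, 0.1572, 0.2443]
tool_rot: [3.138, 0.003, 1.591]
force: [-0.4, -0.1, 5.6]
grip_width: -0.0002
```

```bash
python3 - <<'E'
from h import *
avg(5); snap("wrist","wr3"); snap("side","side3")
im=cv2.imread("pics/side3.png")
cv2.imwrite("pics/side3c.png",cv2.resize(im[230:285,205:275],None,fx=10,fy=10,interpolation=cv2.INTER_CUBIC))
E
```

```text
t 6.1 P [0.56117 0.15717 0.24437] F [ 0.39 -0.07  5.08] sd [0.38 0.31 0.66] M [-0.02  -0.104  0.004] rot [3.1376e+00 2.5000e-03 1.5908e+00]
```

View pics/side3c.png

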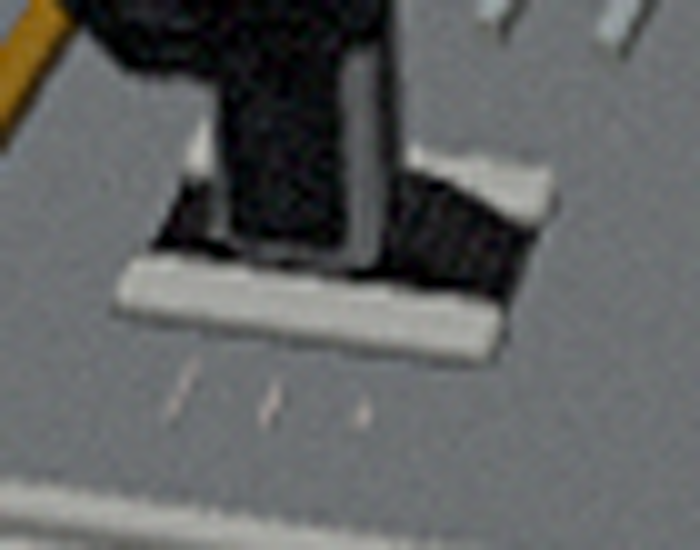

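The side crop shows the finger on the wheel; the line is hidden behind it. The force is 5 N, a touch high, so I'll ease up slightly and finish the click.

Call:
step_arm([
  [[0.1,0.002,0.008,0],[0.2,0.004,0.01,0],[0.3,0.006,0.012,0],[0.4,0.008,0.012,0],[0.5,0.01,0.012,0],[0.5,0.01,0.012,0]],
])

```text
clock: 6.7
position: [0.566, 0.1573, 0.2444]
tool_rot: [3.138, 0.003, 1.591]
force: [-0.5, 1.6, 5.4]
grip_width: -0.0002
```

```bash
python3 - <<'E'
from h import *
avg(5); snap("wrist","wr4")
im=cv2.imread("pics/wr4.png")
cv2.imwrite("pics/wr4c.png",cv2.resize(im[190:330,190:350],None,fx=4.5,fy=4,interpolation=cv2.INTER_CUBIC))
E
```

```text
t 6.9 P [0.56605 0.15729 0.24444] F [-0.68  0.29  5.39] sd [0.34 0.8  0.35] M [-0.034  0.189  0.017] rot [3.1379e+00 2.6000e-03 1.5908e+00]
```

View pics/wr4c.png

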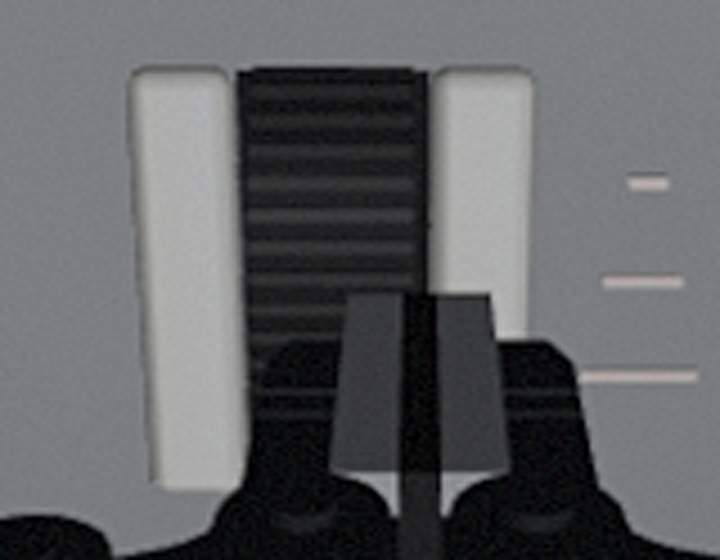

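Only the left finger is over the wheel (crop cols 345–402, wheel 240–428). I'll lift straight up, move back to the start x, and check the line.

Call:
step_arm([
  [[0,0,0.2,0],[0,0,0.6,0],[-0.5,-0.01,1,0],[-1,-0.02,1,0],[-1,-0.02,1,0]],
])

```text
clock: 7.37
position: [0.5551, 0.1571, 0.2547]
tool_rot: [3.138, 0.003, 1.591]
force: [-0.5, -0.4, -1.1]
grip_width: -0.0
```

```bash
python3 - <<'E'
from h import *
snap("side","side4"); avg(4);snap("wrist","wr5")
im=cv2.imread("pics/side4.png")
cv2.imwrite("pics/side4c.png",cv2.resize(im[230:285,205:275],None,fx=10,fy=10,interpolation=cv2.INTER_CUBIC))
im=cv2.imread("pics/wr5.png")
cv2.imwrite("pics/wr5c.png",cv2.resize(im[190:330,190:350],None,fx=4.5,fy=4,interpolation=cv2.INTER_CUBIC))
E
```

```text
t 7.57 P [0.55583 0.15712 0.25453] F [-0.21  0.   -0.28] sd [0.39 0.36 0.33] M [ 0.006 -0.002  0.019] rot [3.1379e+00 2.6000e-03 1.5908e+00]
```

View pics/side4c.png

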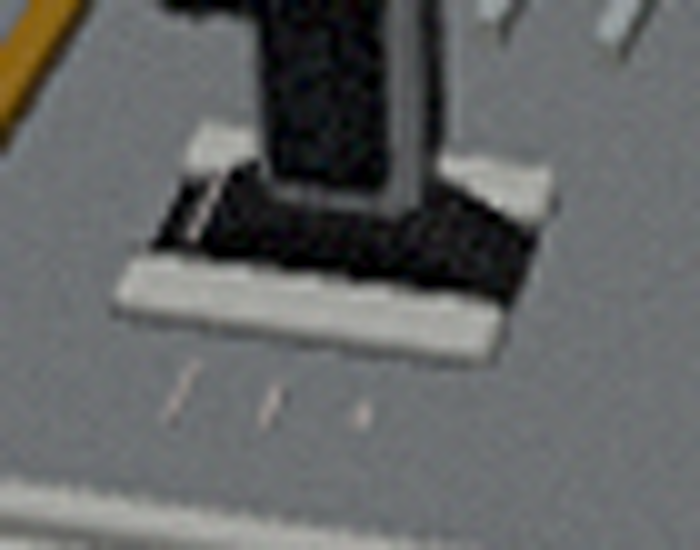

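View pics/wr5c.png

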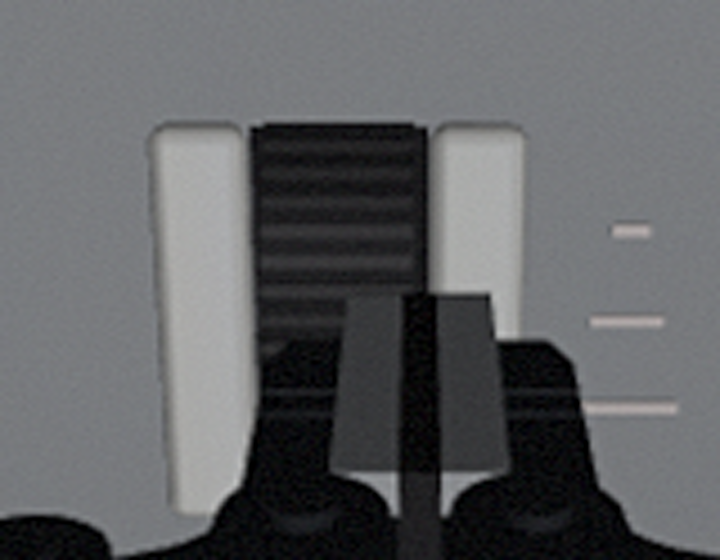

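The line moved to (225.5,251) in side, which matches the four-up prediction, so one click per stroke works. Now the second stroke.

Call:
step_arm([
  [[0,0,-0.4,0],[0,0,-0.8,0],[0,0,-0.95,0],[0,0,-0.98,0],[0,0,-0.99,0],[0,0,-0.99,0]],
])

```text
clock: 8.12
position: [0.5562, 0.1571, 0.2446]
tool_rot: [3.138, 0.003, 1.591]
force: [0.4, -0.6, 4.3]
grip_width: -0.0004
```

```bash
python3 - <<'E'
from h import *
avg(5)
E
```

```text
t 8.32 P [0.55617 0.15707 0.24457] F [-0.54 -0.27  4.42] sd [0.54 0.3  0.41] M [-0.089  0.171  0.008] rot [3.1378e+00 2.6000e-03 1.5907e+00]
```

Call:
step_arm([
  [[0.1,0.002,0.003,0],[0.2,0.004,0.006,0],[0.3,0.006,0.008,0],[0.4,0.008,0.01,0],[0.5,0.01,0.01,0],[0.5,0.01,0.01,0]],
])

```text
clock: 8.82
position: [0.5615, 0.1572, 0.2447]
tool_rot: [3.137, 0.002, 1.591]
force: [0.4, 0.4, 4.2]
grip_width: 0.0001
```

```bash
python3 - <<'E'
from h import *
avg(5)
E
```

```text
t 9.02 P [0.56137 0.15716 0.24473] F [ 1.03 -0.33  3.35] sd [0.37 0.38 0.69] M [-0.064 -0.26   0.002] rot [3.1373e+00 2.5000e-03 1.5908e+00]
```

Call:
step_arm([
  [[0.1,0.002,0.002,0],[0.2,0.004,0.004,0],[0.3,0.006,0.006,0],[0.4,0.008,0.006,0],[0.48,0.01,0.006,0],[0.48,0.01,0.006,0]],
])

```text
clock: 9.52
position: [0.5662, 0.1573, 0.2447]
tool_rot: [3.137, 0.003, 1.591]
force: [-0.2, -0.0, 5.0]
grip_width: 0.0001
```

```bash
python3 - <<'E'
from h import *
avg(5)
E
```

```text
t 9.72 P [0.56618 0.15727 0.24481] F [-0.78 -0.45  4.59] sd [0.47 0.32 0.26] M [-0.106  0.211 -0.012] rot [3.1370e+00 2.4000e-03 1.5907e+00]
```

Call:
step_arm([
  [[0,0,0.2,0],[0,0,0.6,0],[-0.5,-0.01,1,0],[-1,-0.02,1,0],[-1,-0.02,1,0]],
])

```text
clock: 10.13
position: [0.5552, 0.1571, 0.2551]
tool_rot: [3.137, 0.002, 1.591]
force: [0.2, 0.2, -0.1]
grip_width: 0.0002
```

```bash
python3 - <<'E'
from h import *
snap("side","side5"); avg(4);snap("wrist","wr6")
im=cv2.imread("pics/side5.png")
cv2.imwrite("pics/side5c.png",cv2.resize(im[230:285,205:275],None,fx=10,fy=10,interpolation=cv2.INTER_CUBIC))
s=load("side5")
for n in (4,5):
    a=np.deg2rad(-40+18*n);print(n,[(proj(s,T2W([-.005+.032*np.sin(a),.105+d,.0385+.001+.032*np.cos(a)]))-[205,230])*10 for d in(.008,-.008)])
E
```

```text
t 10.33 P [0.55595 0.15712 0.25491] F [ 0.42 -0.19  0.22] sd [0.27 0.5  0.3 ] M [ 0.021 -0.011 -0.018] rot [3.1370e+00 2.4000e-03 1.5908e+00]
4 [array([197.82513068, 229.87881033]), array([234.04344001, 155.67480751])]
5 [array([146.69684577, 260.29129924]), array([183.71936067, 186.0299108 ])]
```

View pics/side5c.png

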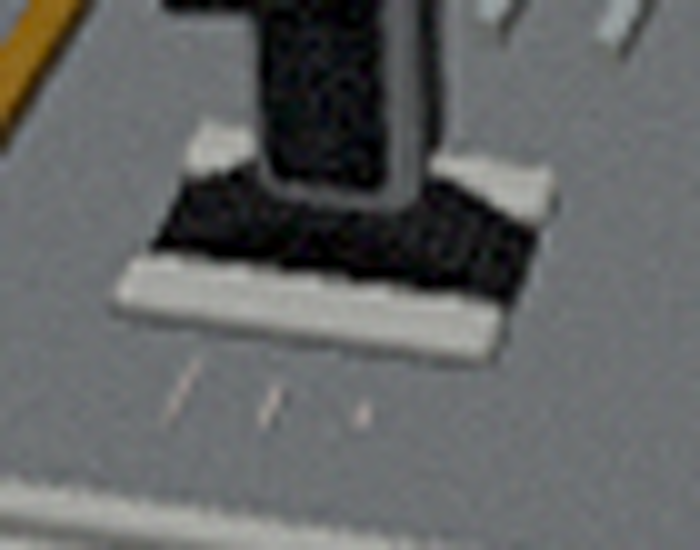

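The line has dropped out of sight past the slot edge, as expected at five up (50° from the top). The force trace agrees: it pushed past the detent mid-stroke and settled at the end. Now the third stroke.

Call:
step_arm([
  [[0,0,-0.4,0],[0,0,-0.8,0],[0,0,-0.95,0],[0,0,-0.99,0],[0,0,-1.01,0],[0,0,-1.01,0]],
])

```text
clock: 10.88
position: [0.5563, 0.157, 0.2447]
tool_rot: [3.137, 0.002, 1.591]
force: [-1.2, 0.3, 4.2]
grip_width: 0.0001
```

```bash
python3 - <<'E'
from h import *
avg(5)
E
```

```text
t 11.08 P [0.55629 0.15704 0.24475] F [-1.03 -0.16  4.69] sd [0.36 0.35 0.35] M [-0.085  0.159  0.002] rot [3.1369e+00 2.5000e-03 1.5907e+00]
```

Call:
step_arm([
  [[0.1,0.002,0.003,0],[0.2,0.004,0.006,0],[0.3,0.006,0.008,0],[0.4,0.008,0.01,0],[0.5,0.01,0.01,0],[0.5,0.01,0.01,0]],
])

```text
clock: 11.58
position: [0.5616, 0.1572, 0.2449]
tool_rot: [3.136, 0.002, 1.591]
force: [0.8, -0.1, 4.4]
grip_width: -0.0002
```

```bash
python3 - <<'E'
from h import *
avg(5)
E
```

```text
t 11.78 P [0.56149 0.15715 0.24494] F [ 1.22 -0.08  4.43] sd [0.37 0.26 0.34] M [-0.09  -0.237 -0.015] rot [3.1365e+00 2.4000e-03 1.5907e+00]
```

Call:
step_arm([
  [[0.1,0.002,0.004,0],[0.2,0.004,0.006,0],[0.3,0.006,0.008,0],[0.4,0.008,0.008,0],[0.48,0.01,0.008,0],[0.48,0.01,0.008,0]],
])

```text
clock: 12.28
position: [0.5663, 0.1572, 0.2449]
tool_rot: [3.137, 0.002, 1.591]
force: [-1.3, 0.2, 4.4]
grip_width: -0.0002
```

```bash
python3 - <<'E'
from h import *
avg(5)
E
```

```text
t 12.48 P [0.56628 0.15725 0.245  ] F [-0.79 -0.47  4.7 ] sd [0.38 0.41 0.31] M [-0.107  0.187  0.003] rot [3.1363e+00 2.3000e-03 1.5906e+00]
```

Call:
step_arm([
  [[0,0,0.2,0],[0,0,0.6,0],[0,0,1.2,0],[-0.5,0,2,0],[-2,0,3,0],[-4.5,-0.2,4,0],[-6.5,-0.6,4,0],[-6.5,-0.6,4,0]],
])

```text
clock: 13.15
position: [0.4981, 0.1508, 0.2861]
tool_rot: [3.137, 0.002, 1.591]
force: [1.5, 0.8, 1.2]
grip_width: 0.0003
```

```bash
python3 - <<'E'
from h import *
snap("side","side6"); avg(4);snap("wrist","wr7")
im=cv2.imread("pics/side6.png")
cv2.imwrite("pics/side6c.png",cv2.resize(im[230:285,205:275],None,fx=10,fy=10,interpolation=cv2.INTER_CUBIC))
E
```

```text
t 13.35 P [0.50093 0.1513  0.28585] F [0.71 0.23 0.11] sd [0.57 0.35 0.39] M [ 0.013 -0.008  0.003] rot [3.1353e+00 2.0000e-03 1.5906e+00]
```

View pics/wr7.png

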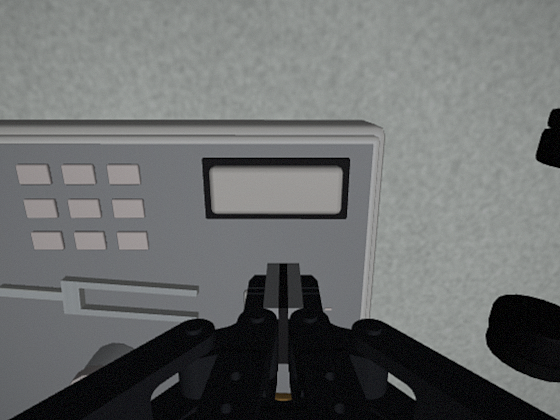

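View pics/side6c.png

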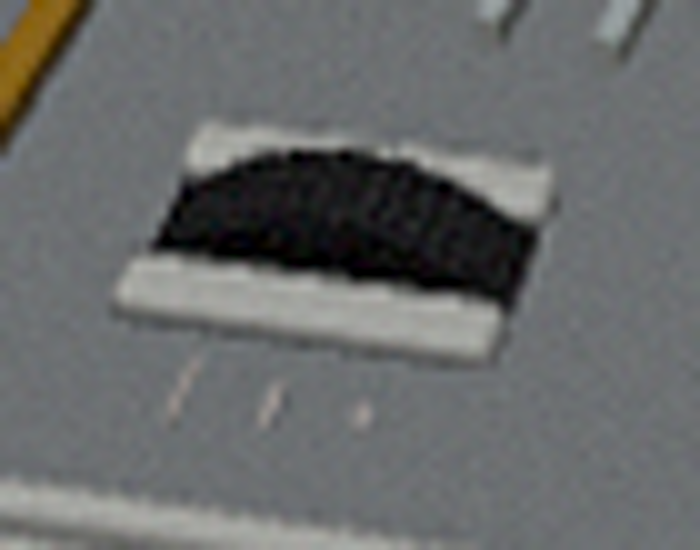

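The side crop shows the wheel with the line hidden (six up). All three strokes gave the same detent signature, and the contact height rose each time, so the wheel followed. Now to the tone bar.

Call:
step_arm([
  [[-1.4,-0.2,0,0],[-2.7,-0.43,0,0],[-2.7,-0.43,-1,0],[-2.7,-0.43,-2.5,0],[-2.7,-0.43,-3.7,0],[-2.7,-0.43,-4,0],[-2.7,-0.43,-4,0],[-2.7,-0.43,-4,0]],
])

```text
clock: 14.07
position: [0.4751, 0.1471, 0.2453]
tool_rot: [3.136, 0.002, 1.59]
force: [0.5, 0.1, -0.3]
grip_width: -0.0002
```

```bash
python3 - <<'E'
from h import *
snap("side","side7"); avg(4); snap("top","top7")
im=cv2.imread("pics/side7.png")
cv2.imwrite("pics/side7c.png",cv2.resize(im[190:300,240:350],None,fx=5,fy=5,interpolation=cv2.INTER_CUBIC))
E
```

```text
t 14.27 P [0.47502 0.14711 0.24572] F [-0.   -0.22  0.17] sd [0.26 0.27 0.42] M [-0.008  0.011  0.003] rot [3.1348e+00 1.7000e-03 1.5905e+00]
```

View pics/side7c.png

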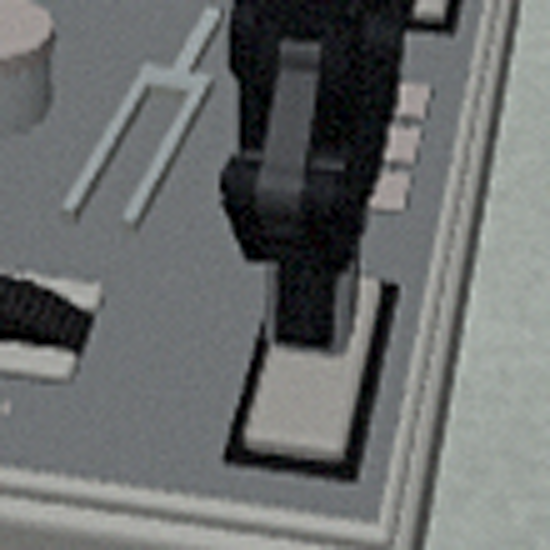

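The tip is over the bar. I'll lower to near contact, then press while watching the force.

Call:
step_arm([
  [[-0.1,0,-0.2,0],[-0.1,0,-0.4,0],[-0.1,0,-0.55,0],[-0.1,0,-0.6,0],[-0.1,0,-0.6,0]],
])

```text
clock: 14.73
position: [0.4739, 0.1472, 0.2396]
tool_rot: [3.135, 0.002, 1.591]
force: [0.9, 0.0, 1.8]
grip_width: 0.0001
```

```bash
python3 - <<'E'
from h import *
avg(4)
E
```

```text
t 14.88 P [0.47391 0.14714 0.2397 ] F [0.25 0.56 1.67] sd [0.54 0.36 0.46] M [0.12  0.006 0.01 ] rot [3.1349e+00 1.8000e-03 1.5904e+00]
```

Call:
step_arm([
  [[0,0,-0.1,0],[0,0,-0.2,0],[0,0,-0.26,0],[0,0,-0.26,0]],
])

```text
clock: 15.22
position: [0.4739, 0.1471, 0.2373]
tool_rot: [3.135, 0.002, 1.59]
force: [-1.8, -0.1, 10.9]
grip_width: 0.0002
```

```bash
python3 - <<'E'
from h import *
avg(5)
E
```

```text
t 15.42 P [0.47391 0.14715 0.23737] F [-2.1  -0.31 10.19] sd [0.39 0.55 0.55] M [0.003 0.526 0.007] rot [3.1348e+00 1.7000e-03 1.5905e+00]
```

The bar bottomed out at ~10 N, more than needed. I'll ease off while keeping it down.

Call:
step_arm([
  [[0,0,0.03,0],[0,0,0.03,0],[0,0,0.03,0]],
])

```text
clock: 15.67
position: [0.4739, 0.1471, 0.2376]
tool_rot: [3.135, 0.002, 1.59]
force: [-0.7, -0.4, 3.1]
grip_width: 0.0001
```

```bash
python3 - <<'E'
from h import *
avg(5)
E
```

```text
t 15.87 P [0.47391 0.14715 0.23763] F [-0.48 -0.17  3.49] sd [0.21 0.29 0.51] M [0.058 0.149 0.001] rot [3.1348e+00 1.7000e-03 1.5905e+00]
```

It's at 3.5 N and within ~0.3 mm of fully down. I'll hold there for over a second, then release.

Call:
step_arm([
  [[0,0,0,0],[0,0,0,0],[0,0,0,0],[0,0,0,0],[0,0,0,0],[0,0,0,0],[0,0,0,0],[0,0,0,0],[0,0,0,0],[0,0,0,0],[0,0,0,0],[0,0,0,0]],
])

```text
clock: 16.87
position: [0.4739, 0.1471, 0.2376]
tool_rot: [3.135, 0.002, 1.59]
force: [-1.1, 0.1, 3.7]
grip_width: 0.0
```

Call:
step_arm([
  [[0,0,0.2,0],[0,0,0.5,0],[0,0,1,0],[0,0,2.5,0],[-2,0,5,0],[-4,1,8,0],[-6,3,11,0],[-6,5,13,0],[-6,6,13,0],[-6,6,13,0]],
])

```text
clock: 17.7
position: [0.4137, 0.2092, 0.3689]
tool_rot: [3.132, -0.0, 1.593]
force: [-0.8, 0.8, 0.5]
grip_width: -0.0002
```

```bash
python3 - <<'E'
from h import *
snap("side","side8"); snap("top","top8"); avg(4)
a=cv2.imread("pics/side8.png")[140:320,130:350];b=cv2.imread("pics/side0.png")[140:320,130:350]
cv2.imwrite("pics/cmp8.png",cv2.resize(np.hstack([b,a]),None,fx=1.8,fy=2.4,interpolation=cv2.INTER_CUBIC))
a=cv2.imread("pics/top8.png")[115:305,140:370];b=cv2.imread("pics/top0.png")[115:305,140:370]
cv2.imwrite("pics/cmpt8.png",cv2.resize(np.hstack([b,a]),None,fx=1.7,fy=2.4,interpolation=cv2.INTER_CUBIC))
E
```

```text
t 17.95 P [0.41392 0.2064  0.36696] F [ 0.12 -0.35 -0.4 ] sd [0.27 0.52 0.27] M [-0.036 -0.005 -0.03 ] rot [3.1361e+00 2.8000e-03 1.5893e+00]
```

View pics/cmp8.png

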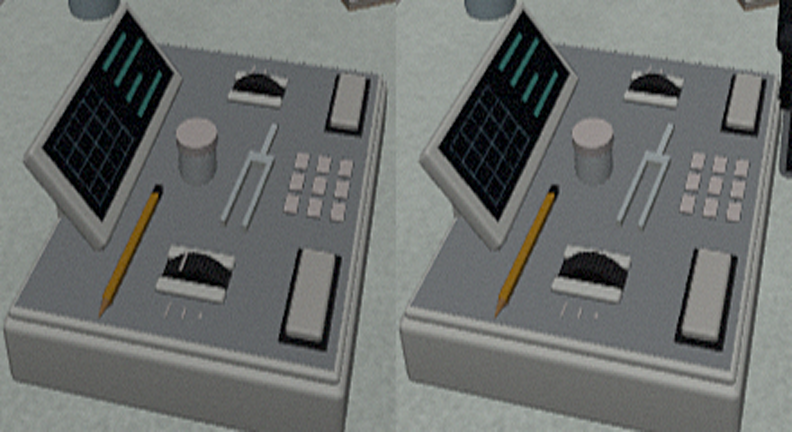

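View pics/cmpt8.png

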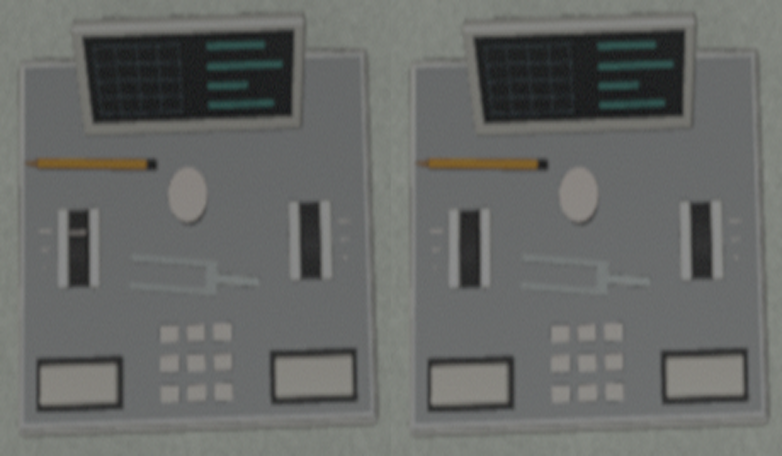

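Before/after views match apart from the left wheel's line, the bar is up, and the pencil, jar, fork and right channel are unmoved. Handing in.

```bash
python3 -c "
from h import *
print(bot.job_done())"
```

```text
the job is handed in; nothing more can be done
None
```

I set the left wheel to six clicks up, then presented the tone, and handed the job in at about 18 s. I could not see the wheel's final position directly, because its white line is out of sight by then.

**Wheel:**
- It started three clicks up; the white line fitted that position in both the top and side views.
- I rolled it up with three separate 10 mm strokes, with one finger of the shut gripper over the wheel.
- After the first stroke, the camera showed the line at four up. From five up the line drops below the slot edge, so the last two clicks rest on force readings.
- In both of those strokes the drag rose, gave way and settled once, and the wheel's top was higher after each one.
- Average readings on the wheel were about 3 to 5.4 N, and the highest single reading was 5.6 N. That is slightly over the 3–5 N guide but under the 6 N that starts to push the wheel in.

**Tone bar:** It was held down for just under 2 s and then released. The first moment bottomed out at about 10 N, harder than "gently". I eased it to about 3.5 N and held it there for the remaining 1.2 s or so.

**Last check:** The final pictures show the bar back up. The right-hand channel, pencil, jar and fork look unchanged, and the robot is clear of everything.

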